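# Put away the rosette tray

### The job

The round brass rosettes are no longer needed: push the tray that holds them into its housing until it latches, let go, and make sure that it has stayed in. The other two trays are still in use, so leave them standing out.

Things in the scene. Friction and masses are not known exactly. Their poses are not given: they have to be found in the camera images.
- rosette_front (a point): Centre of the outer face of the front panel of the tray holding three round brass rosettes (30 mm, in a row behind the panel). Panel upright, 100 wide, 42 high (9 to 51 mm above the bench), 12 thick, facing the robot, nothing in front of it. Point 30 mm above bench, moves with the tray; x axis: level, straight into the housing (way to push); y: left along panel; z: up
- rosette_tray (a joint): How far that tray is pushed in (m): 0 out (start), 0.060 latched, 0.075 hard stop. Push-push latch: a spring pushes out (3 N, rising to 7), plus 12 N per m/s. Push past 0.071, best to the stop, slowly (about 0.03 m/s), and back off: it returns to 0.060 and stays. Let go before 0.065 it springs out again; a second push to the stop releases a latched tray
- pin_tray (a joint): The same for the tray with five straight brass pins (80 mm long, 6 thick) lying across it: 0 is out, leave it there. The three trays have like plywood housings fixed to the bench side by side in any order, each turned up to 8 degrees: 170 deep, 120 wide, 42 high, mouth towards the robot. Panel's outer face stands 84 mm before the mouth when out, 24 mm latched
- empty_tray (a joint): The same for the empty tray, otherwise alike: 0 is out, leave it there

How it is judged:
By the outcome, as a careful person would: the job done as asked, in the order asked, and still so for the second after the job is handed in, with the robot touching nothing.
It also fails if it takes over 29 s, if anything falls off the work surface, if the arm or the gripper's body presses on something with over 40 N, if the wrist force passes 120 N, or if a joint passes its speed limit or range.

### The arm

A 6-joint arm with a two-finger parallel gripper is mounted at the origin on the work surface. World frame = base frame: x ahead of the robot, y to its left, z up, the work surface at z = 0. Lengths are in m, angles in rad, forces in N, time in s.
With the tool pointing down it reaches from about 0.275 to 0.725 m from the base axis. Payload 5.6 kg.
Tool frame: the origin (TCP) lies between the finger pads; the fingertips stand 22 mm ahead of it and the grasp point (between the pads) lies 3 mm ahead of it; z points along the fingers, y is the line along which they close (so a half turn about z gives the same grasp; the last joint's range is limited). The gripper opens to 85 mm and grips with 20 to 120 N. Pads are 22 mm wide; open, the fingers measure 114 mm over their backs; the gripper's body (76 mm by 85 mm) begins 54 mm behind the grasp point. The pads swing forward as they close: fully open they stand 13 mm farther back than shut.
Start: joints at [-0.899, 0.255, 0.108, 0, -1.424, -0.285], TCP at [0.207, -0.509, 0.253] pointing down, gripper open.
Joint ranges: [-2.95, 2.95], [-1.21, 1.97], [-1.09, 1.5], [-2.87, 1.71], [-2.94, -0.07], [-3.05, 3.05]. Speed limits (rad/s): [2.57, 2.57, 3.14, 3.14, 3.14, 3.14].

### API

Orientations are given as a rotation vector (axis times angle).
In Python, from rig import bot, camrig, ticket gives the robot as it stands (bot), with the cameras (camrig) and the job (ticket).
- The arm moves only by the tool drive_effector, called after "Request:" as name([rows], argument=value, ...), one row to a line, values as JSON. Schema: {"type":"object","properties":{"offsets":{"type":"array","items":{"type":"array","items":{"type":"array","items":{"type":"number"},"minItems":5,"maxItems":5},"minItems":1,"maxItems":12},"minItems":1,"maxItems":1},"grip_n":{"type":"number"},"only":{"type":"string"},"quiet":{"type":"boolean"},"lines":{"type":"string"}},"required":["offsets"],"additionalProperties":false}. offsets is a list that holds a single list of rows (three levels of brackets), with 1 to 12 rows, each of 5 numbers: dx, dy, dz in units of 100 mm, then a turn about the tool's z in units of 0.1 rad, then the finger opening in m; each row is the pose to reach, as a shift and turn from the pose commanded when the call began, along the tool's axes at that moment; what a row does not reach only later rows make up. A row lasts 1/10 s, in which the tool goes at most 0.05 m and 0.15 rad, less where a joint would pass 70% of its speed; a pose out of reach is approached as far as the arm can. The fingers move at their own pace and stop on an object; grip_n is the grip in N (left out, the last holds). Time passes only in rows, so rows that do not move let the fingers close. The tool returns the time, the measured TCP pose, the force, the opening and the grip force at its end. only (a regular expression) keeps the lines of the reply that match it, lines (a string "A,B") keeps lines A to B, and quiet returns only ok. Input that does not fit is refused with a message, and nothing moves.
- bot.state(): the state, without advancing time (a new reading comes with each control period).
- camrig.read_camera(name): name is "scene" or "top"; returns the picture (420x560x3 uint8, red, green, blue); there is no depth.
- camrig.calibration(name): a dict with "camera_matrix" (3x3 intrinsics, pixels), "xyz" and "attitude" of the camera in the world. Camera axes: x right, y up, looking along -z (the intrinsics and any distortion apply to the point x, -y, -z); pixel columns grow to the right and rows downward; lengths in m; the calibration is good to about 2 mm. A picture is of the moment at which its call begins. calibration takes no time and is no camera call.
- ticket.sign_off(): hands the job in; it is judged then, once.
The state is a dict: "t": time; "qpos": joint angles; "joint_vel": joint speeds; "joint_torque": joint torques, N m; "tcp_pos": TCP position; "ee_rot": TCP orientation; "ft_force": force on the tool from outside, world axes, zero at the start; "wrist_torque": the same for the moment, N m; "grip_width": finger opening in m; "finger_force": force on a finger pad.
Only numpy, scipy, OpenCV 4.12 (cv2) and the standard library are available. Lean on these libraries where they do the work, as an engineer would, in place of code of your own. Each camera call takes 0.05 s, during which the arm holds its last target. There are 200 camera calls.

## Working session

There is one attempt and no reset: what is moved stays moved. The work goes in short steps, Python scripts to look and compute and a tool call to move; the robot and the scene stay as the last step left them, time stands still between calls to the robot, and variables do not carry over. Pictures are saved under pics/ and viewed, at most 10 in all, crops included, and the job is handed in when it is done.

```bash
mkdir -p pics
```

Run:
```python
from rig import bot, camrig, ticket
import cv2
for n in("scene","top"):
    im=camrig.read_camera(n); cv2.imwrite(f"pics/{n}0.png",im[:,:,::-1]); print(n,camrig.calibration(n))
print(bot.state())
```

```text
scene {'camera_matrix': array([[489.2938866 ,   0.        , 285.81651585],
       [  0.        , 489.2938866 , 213.102584  ],
       [  0.        ,   0.        ,   1.        ]]), 'xyz': array([ 1.08320202, -0.43093024,  0.73888392]), 'attitude': array([0.7141917 , 0.34120341, 0.81200972])}
top {'camera_matrix': array([[458.07852939,   0.        , 284.96330032],
       [  0.        , 458.07852939, 203.7365934 ],
       [  0.        ,   0.        ,   1.        ]]), 'xyz': array([ 0.40144639, -0.00128735,  0.83349128]), 'attitude': array([ 0.15349092, -0.18021735, -1.69380089])}
{'t': 0.1, 'qpos': array([-8.99397847e-01,  2.55715544e-01,  1.07139377e-01, -4.12023716e-04,
       -1.42391351e+00, -2.84603364e-01]), 'joint_vel': array([ 9.59037127e-04, -8.35180335e-05,  2.43933371e-03, -5.48831623e-04,
        8.35121677e-04,  1.59780920e-04]), 'joint_torque': array([-3.77724224e-03, -3.87601161e+01,  2.38474810e+01,  5.37794352e+00,
       -3.76770215e-03, -2.73777161e-06]), 'tcp_pos': array([ 0.20737099, -0.50897346,  0.25247529]), 'ee_rot': array([ 6.03622079e-01, -3.08263155e+00, -2.65589690e-03]), 'ft_force': array([ 0.06546856,  0.3442097 , -0.00445087]), 'wrist_torque': array([-0.02079588, -0.06381523, -0.00723504]), 'finger_force': 0.0, 'grip_width': 0.08544100167534072}
```

View pics/top0.png

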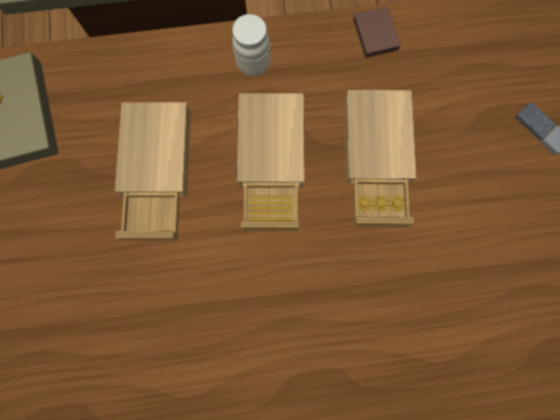

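View pics/scene0.png

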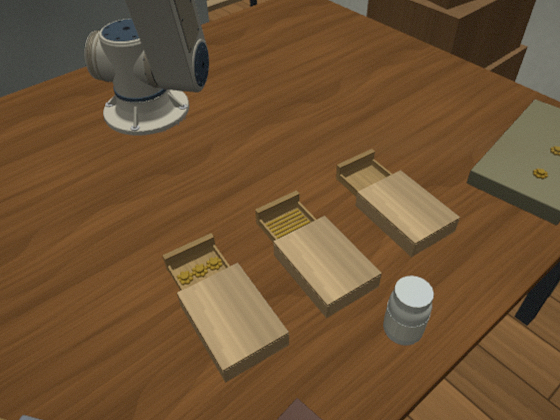

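The top picture shows three trays: the empty one on the left (~150,215), the pins in the middle (~270,205), and the rosettes on the right (rosettes at ~(381,202), panel at ~(384,221)). The scene picture agrees: the rosettes are in the tray nearest the camera, at (200,268). I'll zoom in on it.

Run:
```python
import cv2
a=cv2.imread("pics/top0.png")[80:235,340:425]
cv2.imwrite("pics/top0c.png",cv2.resize(a[85:],None,fx=8,fy=8,interpolation=cv2.INTER_CUBIC))
```

Create geo.py:
```python
import numpy as np
from scipy.spatial.transform import Rotation as R
from rig import bot, camrig, ticket
def ray(n,uv,z):
    c=camrig.calibration(n);K=c["camera_matrix"];d=np.linalg.inv(K)@[uv[0],uv[1],1];d=d*[1,-1,-1]
    d=R.from_rotvec(c["attitude"]).as_matrix()@d; return c["xyz"]+d*(z-c["xyz"][2])/d[2]
def proj(n,p):
    c=camrig.calibration(n);q=R.from_rotvec(c["attitude"]).as_matrix().T@(np.array(p)-c["xyz"]);q=c["camera_matrix"]@(q*[1,-1,-1]);return q[:2]/q[2]
```

Run:
```python
from geo import *
for uv,z in [((346,91),.042),((411,91),.042),((415,178),.042),((348,181),.042),((356,224),.051),((413,222),.051)]: print(uv,ray("top",uv,z).round(4))
```

```text
(346, 91) [ 0.7662 -0.1663  0.042 ]
(411, 91) [ 0.7506 -0.2866  0.042 ]
(415, 178) [ 0.5844 -0.2624  0.042 ]
(348, 181) [ 0.5944 -0.1426  0.042 ]
(356, 224) [ 0.5145 -0.1426  0.051 ]
(413, 222) [ 0.5052 -0.2411  0.051 ]
```

View pics/top0c.png

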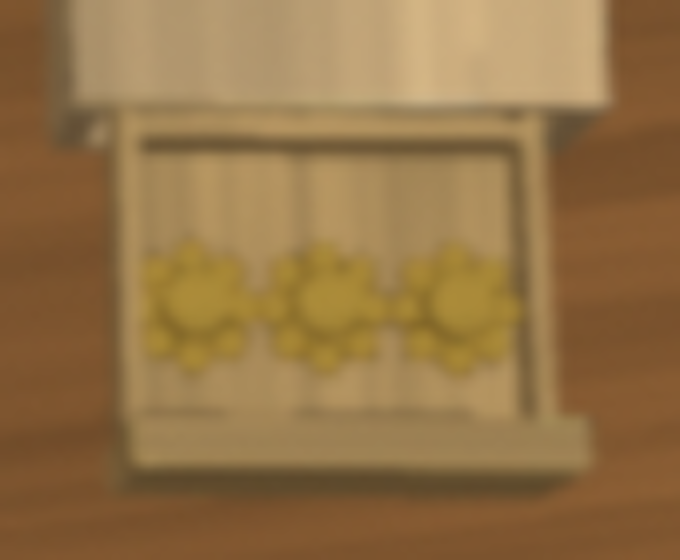

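The crop shows three round rosettes, with the panel's upper front edge from about (356.1,223.3) to (413.3,222.9) in full pixels. The housing's upper mouth edge runs from about (348.3,177.6) to (415.5,177.4).

Run:
```python
from geo import *
L,Rr=ray("top",(356.1,223.3),.051),ray("top",(413.3,222.9),.051)
mL,mR=ray("top",(348.3,177.6),.042),ray("top",(415.5,177.4),.042)
bL,bR=ray("top",(346,91),.042),ray("top",(411,91),.042)
print("panel",L,Rr,np.linalg.norm(L-Rr),"mouth",mL,mR,np.linalg.norm(mL-mR),"depth",np.linalg.norm(bL-mL),np.linalg.norm(bR-mR))
an=lambda v:np.degrees(np.arctan2(v[1],v[0]))
print("yaw: panel",an(np.cross(L-Rr,[0,0,1])),"mouth",an(np.cross(mL-mR,[0,0,1])),"sides",an(bL-mL),an(bR-mR),"centres",an((mL+mR-L-Rr)),an(bL+bR-mL-mR))
print("gap",np.linalg.norm(((mL+mR-L-Rr)/2)[:2]),"C",(L+Rr)/2)
# scene check
for p in (L,Rr,mL,mR): print(proj("scene",p).round(1))
s=bot.state();T=R.from_rotvec(s["ee_rot"]).as_matrix();print(T.round(3))
```

```text
panel [ 0.51566004 -0.1429219   0.051     ] [ 0.50353145 -0.24134883  0.051     ] 0.09917137980853256 mouth [ 0.60055519 -0.14411286  0.042     ] [ 0.58539811 -0.26349979  0.042     ] 0.12034523449122833 depth 0.16710607999321783 0.16682191832275411
yaw: panel -7.0248212794335 mouth -7.23542723064206 sides -7.635783377823897 -7.969371041950076 centres -7.968013955813924 -7.802435273457371
gap 0.08419374602440156 C [ 0.50959575 -0.19213537  0.051     ]
[210.2 231.6]
[161.5 254.5]
[236.9 261.5]
[175.9 292.3]
[[-0.926 -0.377 -0.001]
 [-0.377  0.926  0.002]
 [ 0.     0.002 -1.   ]]
```

The manual's scale: shifts go in units of 100 mm and turns go in units of 0.1 rad. Converting my numbers, -0.095 m is -0.95, 0.095 m is 0.95, 0.519 rad is 5.19.

Request:
drive_effector([
  [[-0.3, 0.17, 0, 0.4, 0], [-0.6, 0.34, 0, 0.9, 0], [-0.95, 0.55, 0, 1.4, 0], [-1.3, 0.75, 0, 1.9, 0], [-1.65, 0.95, 0, 2.4, 0], [-2, 1.15, 0, 2.9, 0], [-2.35, 1.35, 0, 3.4, 0], [-2.7, 1.56, 0, 4, 0], [-3.05, 1.76, 0, 4.5, 0], [-3.35, 1.93, 0, 4.9, 0], [-3.55, 2.05, 0, 5.19, 0], [-3.55, 2.05, 0, 5.19, 0]],
])

```text
t: 1.3
tcp_pos: [0.4601, -0.1835, 0.2525]
ee_rot: [-0.204, -3.134, -0.001]
ft_force: [-1.5, 0.4, -0.2]
grip_width: -0.0003
finger_force: 0.0
```

Run:
```python
from geo import *
s=bot.state();T=R.from_rotvec(s["ee_rot"]).as_matrix();print(T.round(3),s["tcp_pos"],s["ft_force"],s["grip_width"])
d=np.array([np.cos(np.radians(-7.6)),np.sin(np.radians(-7.6)),0]);C=np.array([.5096,-.1921,.030])
print("to standoff, tool axes",T.T@(C-d*.041+[0,0,.011]-s["tcp_pos"]))
```

```text
[[-0.992  0.129 -0.001]
 [ 0.129  0.992  0.001]
 [ 0.001  0.001 -1.   ]] [ 0.46007245 -0.18349275  0.25251531] [-1.53843682  0.44205596 -0.22034929] -0.0002516765591990726
to standoff, tool axes [-0.00947042 -0.00213059  0.21150327]
```

Request:
drive_effector([
  [[0, -0.02, 0.3, 0, 0], [0, -0.02, 0.7, 0, 0], [0, -0.02, 1.1, 0, 0], [0, -0.02, 1.5, 0, 0], [0, -0.02, 1.8, 0, 0], [0, -0.02, 2, 0, 0], [0, -0.02, 2.1, 0, 0], [0, -0.02, 2.1, 0, 0]],
])

```text
t: 2.1
tcp_pos: [0.4576, -0.1879, 0.0422]
ee_rot: [-0.208, -3.132, -0.0]
ft_force: [-0.3, 0.3, -0.0]
grip_width: -0.0001
finger_force: 0.0
```

Run:
```python
from geo import *
import cv2
s=bot.state();print(s["tcp_pos"],s["ft_force"])
cv2.imwrite("pics/scene1.png",cv2.resize(camrig.read_camera("scene")[100:380,50:350,::-1],None,fx=2,fy=2))
```

```text
[ 0.45755102 -0.18785498  0.04224063] [-0.26300771  0.28112444 -0.01283841]
```

View pics/scene1.png

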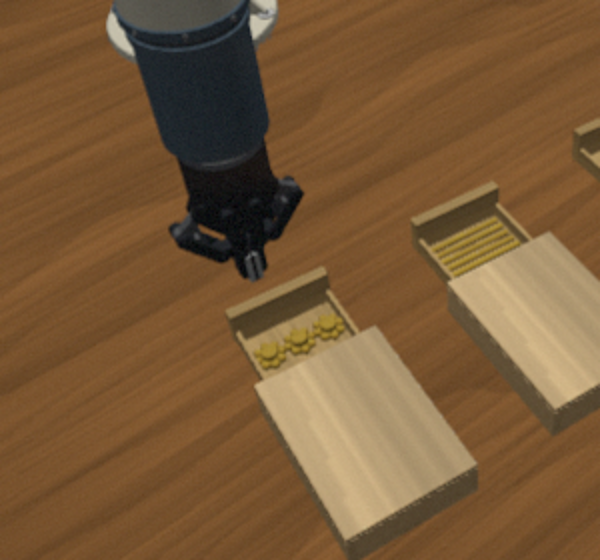

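The closed fingers stand in front of the rosette panel's middle, at crop (255,275) with the panel centre at (278,298). The gripper body is clear. Next I approach and start the slow push.

Scaled: -0.06 m is -0.6, -0.057 m is -0.57.

Request:
drive_effector([
  [[-0.1, 0, 0, 0, 0], [-0.25, 0, 0, 0, 0], [-0.32, 0, 0, 0, 0], [-0.36, 0, 0, 0, 0], [-0.39, 0, 0, 0, 0], [-0.42, 0, 0, 0, 0], [-0.45, 0, 0, 0, 0], [-0.48, 0, 0, 0, 0], [-0.51, 0, 0, 0, 0], [-0.54, 0, 0, 0, 0], [-0.57, 0, 0, 0, 0], [-0.6, 0, 0, 0, 0]],
])

```text
t: 3.35
tcp_pos: [0.5179, -0.1956, 0.043]
ee_rot: [-0.208, -3.134, 0.0]
ft_force: [-4.4, 0.0, 0.9]
grip_width: -0.0002
finger_force: 2.1
```

Request:
drive_effector([
  [[-0.03, 0, 0, 0, 0], [-0.06, 0, 0, 0, 0], [-0.09, 0, 0, 0, 0], [-0.12, 0, 0, 0, 0], [-0.15, 0, 0, 0, 0], [-0.18, 0, 0, 0, 0], [-0.21, 0, 0, 0, 0], [-0.24, 0, 0, 0, 0], [-0.27, 0, 0, 0, 0], [-0.3, 0, 0, 0, 0]],
])

```text
t: 4.35
tcp_pos: [0.5474, -0.1996, 0.043]
ee_rot: [-0.208, -3.133, 0.0]
ft_force: [-6.7, -1.7, 0.7]
grip_width: -0.0002
finger_force: 3.0
```

Scaled: -0.018 m is -0.18, -0.015 m is -0.15.

Request:
drive_effector([
  [[-0.03, 0, 0, 0, 0], [-0.06, 0, 0, 0, 0], [-0.09, 0, 0, 0, 0], [-0.12, 0, 0, 0, 0], [-0.15, 0, 0, 0, 0], [-0.18, 0, 0, 0, 0]],
])

```text
t: 4.95
tcp_pos: [0.5653, -0.2021, 0.0431]
ee_rot: [-0.208, -3.133, 0.0]
ft_force: [-6.1, -1.9, 0.9]
grip_width: -0.0001
finger_force: 2.8
```

Request:
drive_effector([
  [[-0.02, 0, 0, 0, 0], [-0.04, 0, 0, 0, 0]],
])

```text
t: 5.15
tcp_pos: [0.5692, -0.2025, 0.043]
ee_rot: [-0.208, -3.133, 0.0]
ft_force: [-5.9, 0.2, 0.1]
grip_width: -0.0001
finger_force: 3.0
```

Request:
drive_effector([
  [[-0.02, 0, 0, 0, 0], [-0.03, 0, 0, 0, 0]],
])

```text
t: 5.35
tcp_pos: [0.5722, -0.2029, 0.043]
ee_rot: [-0.208, -3.133, 0.0]
ft_force: [-6.2, -0.8, 0.0]
grip_width: 0.0001
finger_force: 3.0
```

Travel so far is about 0.1155 m, and the force hasn't risen yet. I'll take small steps until the stop is felt.

Request:
drive_effector([
  [[-0.02, 0, 0, 0, 0], [-0.02, 0, 0, 0, 0]],
])

```text
t: 5.55
tcp_pos: [0.573, -0.2031, 0.0429]
ee_rot: [-0.208, -3.131, -0.0]
ft_force: [-9.8, 0.2, 2.2]
grip_width: 0.0002
finger_force: 4.5
```

Request:
drive_effector([
  [[-0.02, 0, 0, 0, 0], [-0.02, 0, 0, 0, 0]],
])

```text
t: 5.75
tcp_pos: [0.573, -0.2031, 0.0426]
ee_rot: [-0.208, -3.127, -0.001]
ft_force: [-14.3, 1.8, 6.6]
grip_width: -0.0001
finger_force: 7.2
```

The TCP has stopped at x = 0.573 and the force is climbing, so the tray is at the hard stop. I'll back off slowly, then clear and lift.

Scaled: 0.08 m is 0.8, 0.055 m is 0.55.

Request:
drive_effector([
  [[0.03, 0, 0, 0, 0], [0.06, 0, 0, 0, 0], [0.09, 0, 0, 0, 0], [0.12, 0, 0, 0, 0], [0.15, 0, 0, 0, 0], [0.18, 0, 0, 0, 0], [0.21, 0, 0, 0, 0], [0.26, 0, 0, 0, 0], [0.35, 0, 0, 0, 0], [0.55, 0, 0, 0, 0], [0.8, 0, 0, 0, 0], [0.8, 0, 0, 0, 0]],
])

```text
t: 6.95
tcp_pos: [0.4948, -0.1922, 0.0435]
ee_rot: [-0.208, -3.134, -0.001]
ft_force: [0.1, 0.3, 0.2]
grip_width: 0.0002
finger_force: 0.0
```

Request:
drive_effector([
  [[0.2, 0, -0.3, 0, 0], [0.4, 0, -0.7, 0, 0], [0.6, 0, -1.1, 0, 0], [0.8, 0, -1.5, 0, 0], [1, 0, -1.8, 0, 0], [1.1, 0, -2, 0, 0], [1.1, 0, -2, 0, 0]],
])

```text
t: 7.65
tcp_pos: [0.3893, -0.1786, 0.2473]
ee_rot: [0.206, 3.126, -0.002]
ft_force: [0.8, -0.0, 0.4]
grip_width: 0.0002
finger_force: 0.0
```

Run:
```python
from geo import *
import cv2
cv2.imwrite("pics/top2.png",camrig.read_camera("top")[:,:,::-1])
```

```text
(no output)
```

View pics/top2.png

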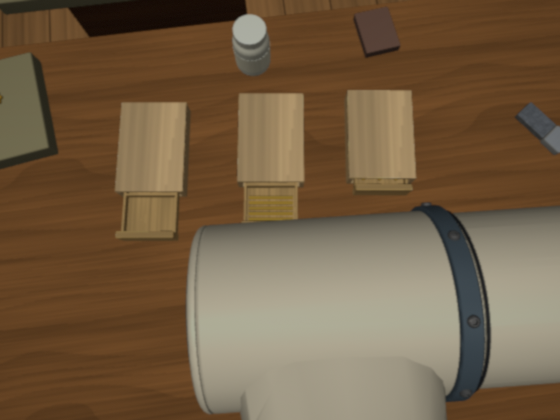

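The rosette tray is in: its panel's front edge is at about (384,188), just ahead of the mouth. The other two trays are still out, though the arm covers part of the pin tray. I'll wait a moment, measure, and check with the scene camera.

Request:
drive_effector([
  [[0, 0, 0, 0, 0], [0, 0, 0, 0, 0], [0, 0, 0, 0, 0], [0, 0, 0, 0, 0], [0, 0, 0, 0, 0], [0, 0, 0, 0, 0], [0, 0, 0, 0, 0], [0, 0, 0, 0, 0], [0, 0, 0, 0, 0], [0, 0, 0, 0, 0]],
])

```text
t: 8.7
tcp_pos: [0.3883, -0.1782, 0.2433]
ee_rot: [0.208, 3.135, 0.0]
ft_force: [0.6, 0.4, 0.5]
grip_width: -0.0002
finger_force: 0.0
```

Run:
```python
from geo import *
import cv2
a=cv2.resize(camrig.read_camera("scene")[130:410,130:480,::-1],None,fx=2,fy=2)
b=cv2.resize(camrig.read_camera("top")[165:215,340:425,::-1],None,fx=8,fy=8)
cv2.imwrite("pics/scene3.png",a);cv2.imwrite("pics/top3.png",b)
```

```text
(no output)
```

View pics/scene3.png

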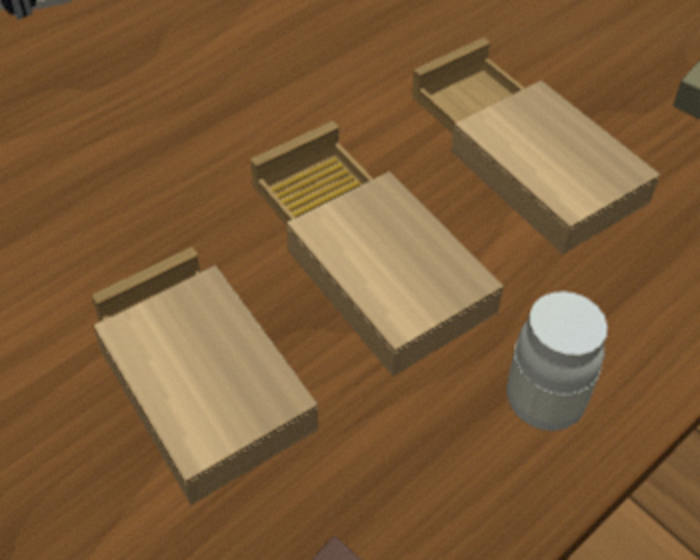

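View pics/top3.png

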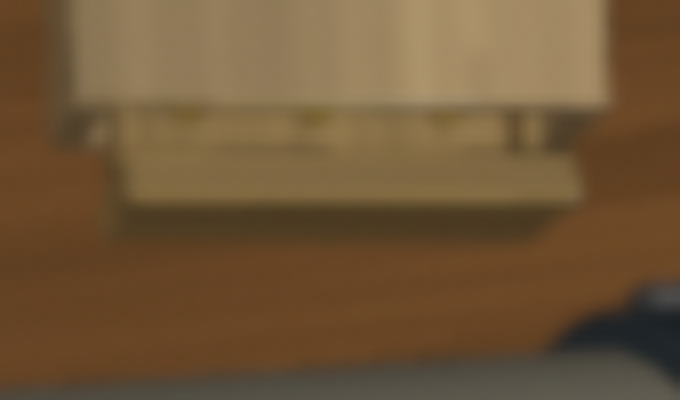

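The scene shows the rosette tray in, and the pin and empty trays fully out. In the top crop, the panel's front upper edge is at row ~205, which is about 190 in full pixels. I'll check that against the 24 mm expected, then hand in.

Run:
```python
from geo import *
m=(ray("top",(348.3,177.6),.042)+ray("top",(415.5,177.4),.042))/2
p=(ray("top",(355,190.3),.051)+ray("top",(412.3,190),.051))/2
g=np.linalg.norm((m-p)[:2]);print(g)
if abs(g-.024)<.005: print(ticket.sign_off())
```

```text
0.02547916347855304
the job is handed in; nothing more can be done
None
```

The rosette tray is pushed in and latched: its panel measures about 25 mm before the mouth (24 mm expected) and was still in about a second after release, the other two trays are still out, and the job is handed in with the arm clear at about 8.7 s.

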